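Set a dressing depositor to three crank turns by feel

TASK

Set the portion on the dressing depositor: wind its crank clockwise (seen from above) until you feel the stroke stop bear on its seat, without forcing it, then wind it back exactly three full turns. Then swing the clamp lever all the way over to lock the setting and let go, leaving the cup under the nozzle and everything else where it stands.

Things in the scene. Friction and masses are not known exactly. Their poses are not given: they have to be found in the camera images.
- doser: The depositor, a stainless machine fixed to the table: base plate 220 x 380 x 12 mm, upright cylinder with a crosshead and the crank on top, hopper (186 mm across, rim 250 mm high) centred 180 mm along its +y. Origin: on the table straight below the crank's axis; z up; x away from the robot at yaw 0. It stands anywhere within about 10 cm, turned up to 20 degrees.
- crank_axis (a point): Point fixed on the machine, on the crank's upright axis, 294 mm above the table, level with the middle of the knob. Axes as the machine's. Clockwise seen from above lowers the stroke stop. The crank takes about 2.5 N at the knob to turn, stays where it is left and starts 0.35 to 0.9 turns short of the seat. Its arm is clamped on the spindle at any angle, so the knob's place does not show the seat.
- knob_mid (a point): Middle of the crank's upright black knob: 27 mm thick, 48 mm tall (270 to 318 mm above the table). It circles the crank axis level at a radius of 50 mm and spins freely on its pin, so the hand need not turn with it. Below it lies the flat steel crank arm (top 266 mm above the table), whose hub (top 272 mm) sits on the axis.
- stop_foot (a point): Middle of the underside of the stroke stop: dark steel collar, 56 mm across, 16 mm thick, on the spindle between two tie rods below the crank, driven up and down by the spindle's fine thread, only 0.75 mm a turn, so position readings are too coarse to count turns by. Axes as the machine's.
- seat (a point): Middle of the top of the black seat ring on the cylinder head, 186 mm above the table, straight below the stroke stop. Axes as the machine's. Once the stop touches it, the push needed at the knob rises to about 4 N and then by 1 N for each mm that the knob goes on; 20 N (16 mm past first touch) is forcing it. The stop's foot is 0 above it at first touch, 2.25 mm three turns up.
- clamp_lever (a joint): Clamp lever on the crosshead, turning about an upright axis: 0 = open, 1.2 rad = fully over (locked, end stop), growing counterclockwise seen from above, which swings its ball away from the robot. It starts within 0.25 rad of open, turns stiffly (about 3.5 N at the ball) and stays where it is left. It reaches out beyond the circle of the crank, over nothing tall (the crosshead, 46 mm wide, tops at 242 mm).
- lever_ball (a point): Centre of the black ball, 22 mm across, at the lever's end, 259.5 mm above the table, 75 mm from the lever's axis. At 0 it lies at (-42, -124) mm from the crank axis in the machine's x, y; locked, at (+42, -124) mm.
- lever_pivot (a point): Point fixed on the machine, on the lever's upright axis, level with the ball, at (0, -62) mm from the crank axis in the machine's x, y. Axes as the machine's.
- cup: Brown paper cup, 72 mm across at the rim, 56 mm high, standing on the base plate under the nozzle. Leave it. Origin: centre of its foot.
- cup_stack: Stack of paper cups, 74 mm across, 110 mm high, behind the machine. Leave it. Origin: centre of its foot.
- spare_nozzle: Spare steel nozzle, 32 mm across, 42 mm high, standing on the base plate. Leave it. Origin: centre of its foot.
- pan: Open steel food pan, 162 x 176 x 65 mm, to the right of the machine. Leave it. Origin: centre of its underside.
- jug: Clear measuring jug, 116 mm across, 160 mm high, at the left. Leave it. Origin: centre of its foot.
- squeeze_bottle: Clear squeeze bottle, 64 mm across, 190 mm high, behind the machine. Leave it. Origin: centre of its foot.
- roll: Bread roll, 92 mm across, 52 mm high, on the white board at the left. Leave it. Origin: centre of its underside.

How it is judged:
By the outcome, as a careful person would: the job done as asked, in the order asked, and still so for the second after the job is handed in, with the robot touching nothing.
It also fails if it takes over 72 s, if anything falls off the work surface, if the arm or the gripper's body presses on something with over 40 N, if the wrist force passes 120 N, or if a joint passes its speed limit or range.

ROBOT

A 7-joint arm with a two-finger parallel gripper is mounted at the origin on the work surface. World frame = base frame: x ahead of the robot, y to its left, z up, the work surface at z = 0. Lengths are in m, angles in rad, forces in N, time in s.
With the tool pointing down it reaches from about 0.4 to 0.85 m from the base axis. Payload 4.5 kg.
Tool frame: the origin (TCP) lies at the very end of the fingers, on their centre line; the grasp point (between the pads) lies 19 mm behind it; z points along the fingers, x is the direction in which the jaws open and shut, and the axes are right-handed (so a half turn about z gives the same grasp; the last joint's range is limited). The gripper opens to 85 mm and grips with 20 to 120 N. Pads are 22 mm wide; open, the fingers measure 114 mm over their backs; the gripper's body (76 mm by 85 mm) begins 54 mm behind the grasp point. The pads swing forward as they close: fully open they stand 13 mm farther back than shut.
Start: joints at [-1.258, 0.689, -0.195, 1.565, 0.157, 0.902, -0.215], TCP at [0.172, 0.601, 0.231] pointing down, gripper open.
Joint ranges: [-3.01, 3.01], [-0.46, 2.08], [-1.47, 1.51], [0.13, 2.56], [-1, 4.14], [0.04, 2.09], [-2.66, 2.66]. Speed limits (rad/s): [2.57, 2.57, 3.14, 3.14, 3.14, 3.14, 3.14].

INTERFACE

Orientations are given as a 3x3 rotation matrix whose columns are the frame's x, y, z axes.
In Python, from plant import ctrl, vision, job_done, get_clock, get_joint_pos, get_joint_vel, get_tau, get_eef_pos, get_orientation, get_wrist_force, get_torque, get_grip_width gives the robot as it stands. Calls block until the motion is done:
- ctrl.movep(position, orientation): joint-space move of the TCP to a pose.
- ctrl.move_l(position, velocity=0.15, attitude=None, force_limit=None): straight line of the TCP; attitude=None keeps the orientation; velocity is the mean speed in m/s. With force_limit (N) it stops when the force on the tool has changed by that much, and returns True; else False.
- ctrl.move_j(angles): joint-space move.
- ctrl.open_gripper() and ctrl.grasp(f_grip=None): open the fingers fully, or close them until they stop; f_grip is the grip in N (None keeps the last).
- ctrl.hold(seconds).
- ctrl.ik(position, orientation): joint angles nearest the present ones, or None.
- vision.grab_frame(name): name is "side" or "top" or "wrist"; returns a dict with "image" (384x512x3 uint8, red, green, blue), "mtx" (3x3 intrinsics, pixels), "R" (3x3) and "t" (3): a world point X has camera coordinates R X + t; the wrist camera has in their place "tool_from_camera" (4x4, takes a point from camera to tool coordinates, whose origin is the TCP and whose axes are the tool frame's). Camera axes: x right, y down, z forward; pixel columns grow to the right and rows downward; lengths in m; the calibration is good to about 2 mm. A picture is of the moment at which its call begins: read the wrist's pose just before it. There is no depth.
A pose or a line that the arm cannot do raises ctrl.IKError and nothing moves.
- job_done(): hands the job in, once; it reports no verdict.
Readings, each from a call of its own:
- get_clock(): time.
- get_joint_pos(): joint angles.
- get_joint_vel(): joint speeds.
- get_tau(): joint torques, N m.
- get_eef_pos(): TCP position.
- get_orientation(): TCP orientation.
- get_wrist_force(): force on the tool from outside, world axes, zero at the start.
- get_torque(): the same for the moment, N m.
- get_grip_width(): opening from 0.0 (shut) to 1.0 (fully open).
Only numpy, scipy, OpenCV 4.12 (cv2) and the standard library are available. Lean on these libraries where they do the work, as an engineer would, in place of code of your own. Each camera call takes 0.05 s, during which the arm holds its last target. There are 200 camera calls.

## Working session

There is one attempt and no reset: what is moved stays moved. The work goes in short steps, each a Python script; the robot and the scene stay as the last script left them, time stands still between calls to the robot, and variables do not carry over. Pictures are saved under pics/ and viewed, about 8 in all and at most 12, crops included, and the job is handed in when it is done.

```bash
mkdir -p pics; ls
python3 - <<'E'
from plant import *
import cv2,numpy as np
for n in("top","side"):
    f=vision.grab_frame(n); cv2.imwrite(f"pics/{n}0.png",f["image"][:,:,::-1])
    print(n,f["mtx"].round(1).tolist(),f["R"].round(4).tolist(),f["t"].round(4).tolist())
    np.savez(f"{n}0.npz",**{k:f[k] for k in("image","mtx","R","t")})
a=cv2.imread("pics/top0.png");cv2.imwrite("pics/top0b.png",cv2.resize(a,(800,600),interpolation=cv2.INTER_CUBIC))
a=cv2.imread("pics/side0.png");cv2.imwrite("pics/side0b.png",cv2.resize(a,(800,600),interpolation=cv2.INTER_CUBIC))
print(get_clock(),get_wrist_force())
E
```

```text
pics
top [[370.2, 0.0, 256.2], [0.0, 370.2, 193.0], [0.0, 0.0, 1.0]] [[-0.0044, -0.9996, -0.0292], [-0.9853, 0.0093, -0.1705], [0.1707, 0.028, -0.9849]] [0.1086, 0.6229, 1.0226]
side [[347.2, 0.0, 249.5], [0.0, 347.2, 193.2], [0.0, 0.0, 1.0]] [[0.9985, -0.0524, -0.0188], [-0.0442, -0.5422, -0.8391], [0.0338, 0.8386, -0.5436]] [-0.5903, 0.2348, 0.969]
0.1 [ 0.89480483 -0.50736421 -0.74000979]
```

View pics/top0b.png

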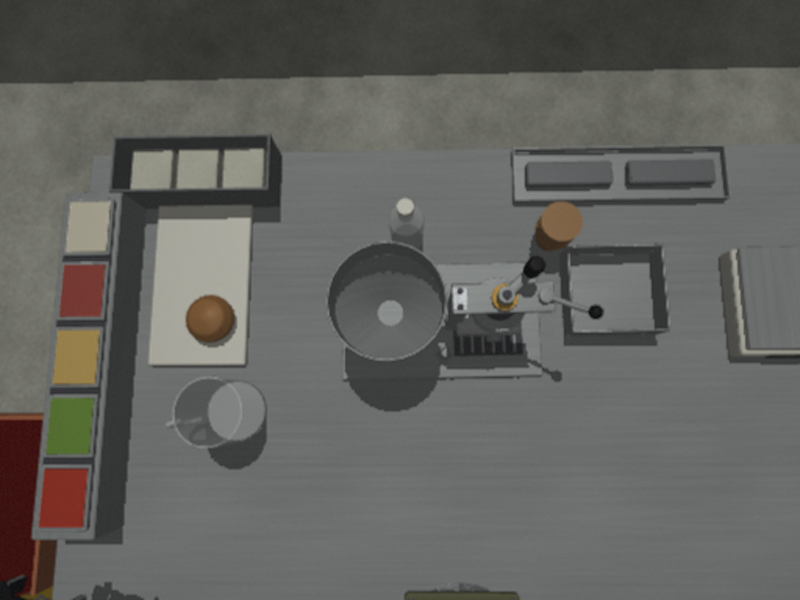

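View pics/side0b.png

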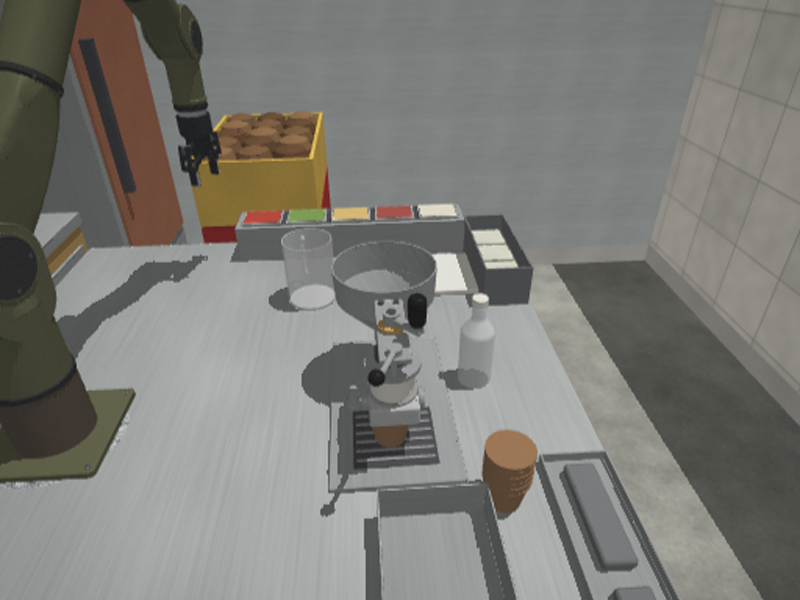

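The top view shows the knob at about (535,267), the hub at (505,295), the lever pivot at (546,295), the ball at (596,312) and the hopper rim centre at (387,300), all in the 800 px picture. In the side view the knob is at (417,310) and the ball at (376,377). Next I turn these into positions.

```bash
cat > h.py <<'E'
import numpy as np,cv2
def ray(f,u,v):
    R,t=f["R"],f["t"]; d=R.T@np.linalg.solve(f["mtx"],[u,v,1.]); return -R.T@t,d/np.linalg.norm(d)
def plane(f,u,v,z):
    o,d=ray(f,u,v); return o+d*(z-o[2])/d[2]
def cross(r1,r2):
    (a,d),(b,e)=r1,r2; s=np.linalg.lstsq(np.c_[d,-e],b-a,rcond=None)[0]
    p,q=a+d*s[0],b+e*s[1]; return (p+q)/2,np.linalg.norm(p-q)
def blob(f,u,v,r,th=45):
    im=f["image"][v-r:v+r+1,u-r:u+r+1].max(2); m=(im<th).astype(np.uint8)
    n,l,s,c=cv2.connectedComponentsWithStats(m); 
    k=min(range(1,n),key=lambda i:np.hypot(*(c[i]-r))-0.02*s[i,4]); return c[k]+[u-r,v-r],s[k]
E
python3 - <<'E'
from h import *
T=dict(np.load("top0.npz"));S=dict(np.load("side0.npz"))
k=1/1.5625
bt,s1=blob(T,round(596*k),round(312*k),9);bs,s2=blob(S,round(376*k),round(377*k),9)
print("ball",bt,s1,bs,s2,cross(ray(T,*bt),ray(S,*bs)),plane(T,*bt,.2595),plane(S,*bs,.2595))
kt,s1=blob(T,round(535*k),round(267*k),14);ks,s2=blob(S,round(417*k),round(310*k),16)
print("knob",kt,s1,ks,s2,cross(ray(T,*kt),ray(S,*ks)),plane(T,*kt,.30),plane(S,*ks,.296))
for n,u,v,z in(("hub",505,295,.272),("piv",546,295,.2595),("hop",387,300,.25)): print(n,plane(T,u*k,v*k,z))
a=cv2.resize(T["image"][140:260,200:420,::-1],None,fx=3.6,fy=3.6,interpolation=cv2.INTER_CUBIC);cv2.imwrite("pics/c1.png",a)
# hopper ellipse by hand grabs: edges
E
```

```text
ball [380.79245283 199.28301887] [ 5  5  9  8 53] [240.26666667 241.44      ] [ 4  5 10 10 75] (array([ 0.56917335, -0.19081214,  0.25981757]), np.float64(0.0029075076709143156)) [ 0.57068419 -0.19081606  0.2595    ] [ 0.56773785 -0.19079338  0.2595    ]
knob [341.60283688 170.39007092] [  7   7  14  14 141] [266.51101322 198.49779736] [ 10   6  12  22 227] (array([ 0.63017321, -0.09596519,  0.29562826]), np.float64(0.003554481760741945)) [ 0.63097193 -0.09505062  0.3       ] [ 0.62832933 -0.09718193  0.296     ]
hub [ 0.59442938 -0.0567395   0.272     ]
piv [ 0.5961226  -0.11972405  0.2595    ]
hop [0.59246979 0.11895519 0.25      ]
```

View pics/c1.png

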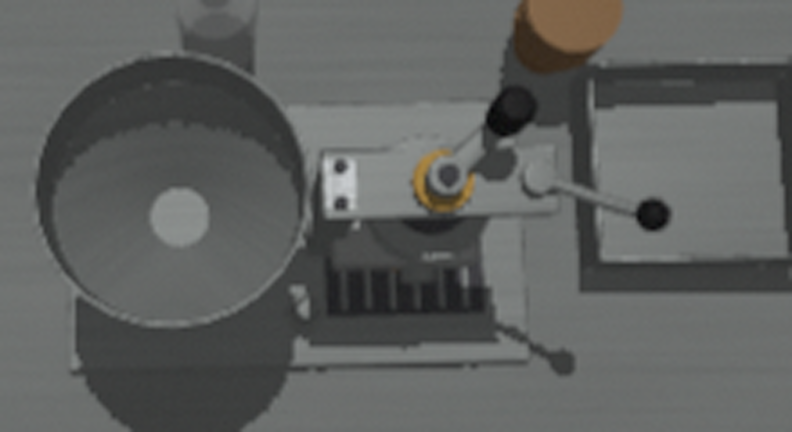

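The crop puts the hub at crop pixel (449,177), the lever pivot at (538,178), the ball at (652,214) and the hopper rim centre at (171,189). So yaw is about 0, the axis is near (0.595,-0.057), and the lever is about 0.22 rad from open. Next I refine this with the wrist camera from above.

Run:
```python
from plant import *
import numpy as np,cv2
print(get_orientation().round(3).tolist(),get_clock()); f=vision.grab_frame("wrist");print(f["tool_from_camera"].round(4).tolist(),f["mtx"].round(1).tolist())
a=np.array([.595,-.058])
down=lambda p:np.array([[np.cos(p),np.sin(p),0],[np.sin(p),-np.cos(p),0],[0,0,-1]])
for p in(0,np.pi/2,np.pi,-np.pi/2):
    q=ctrl.ik([.595,-.058,.28],down(p)); print(p,None if q is None else np.round(q,2).tolist())
    print([ctrl.ik([a[0]+.05*np.cos(t),a[1]+.05*np.sin(t),.276],down(p)) is not None for t in np.arange(0,6.28,.785)])
ctrl.move_l([.172,.601,.42],.2)
ok=None
for p in(0,np.pi,np.pi/2,-np.pi/2):
    try: ctrl.movep([.56,-.07,.46],down(p)); ok=p; break
    except ctrl.IKError as e: print(p,e)
ctrl.hold(.3)
P,R=get_eef_pos(),get_orientation()
f=vision.grab_frame("wrist")
np.savez("w1.npz",image=f["image"],mtx=f["mtx"],T=f["tool_from_camera"],P=P,Ro=R)
cv2.imwrite("pics/w1.png",f["image"][:,:,::-1]);print(ok,get_clock(),P,get_joint_pos().round(2),[get_wrist_force().round(2).tolist() for _ in range(3)])
```

```text
[[0.275, 0.961, -0.0], [0.961, -0.275, -0.002], [-0.002, 0.0, -1.0]] 0.1
[[1.0, 0.0008, -0.0002, 0.0008], [-0.0007, 0.9513, 0.3084, -0.079], [0.0004, -0.3084, 0.9513, -0.1436], [0.0, 0.0, 0.0, 1.0]] [[291.7, 0.0, 256.1], [0.0, 291.7, 187.6], [0.0, 0.0, 1.0]]
0 [-0.04, 0.6, 0.11, 1.6, -0.08, 0.95, 0.09]
[True, True, True, True, True, True, True, True]
1.5707963267948966 [0.19, 0.61, -0.3, 1.59, 0.21, 0.98, 1.4]
[True, True, True, True, True, True, True, True]
3.141592653589793 [-0.54, 0.94, 1.3, 1.63, -0.94, 1.32, -2.23]
[True, True, True, True, True, True, True, True]
-1.5707963267948966 [-0.28, 0.65, 0.54, 1.61, -0.38, 0.99, -1.19]
[True, True, True, True, True, True, True, True]
0 4.325 [ 0.56005063 -0.06971956  0.45996516] [-0.18  0.43  0.37  1.38 -0.16  1.37  0.2 ] [[-0.59, 0.23, -0.05], [-0.59, 0.23, -0.05], [-0.59, 0.23, -0.05]]
```

View pics/w1.png

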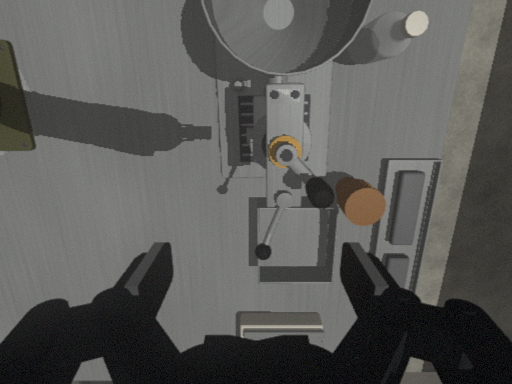

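The wrist view shows the hub at (286,154), the pivot at (285,200), the ball at (263,251) and the knob at (320,192). Next I cast these onto their known heights.

```bash
cat >> h.py <<'E'
def wcam(d):
    T=d["T"]; Rc=d["Ro"]@T[:3,:3]; o=d["P"]+d["Ro"]@T[:3,3]
    return dict(image=d["image"],mtx=d["mtx"],R=Rc.T,t=-Rc.T@o)
E
python3 - <<'E'
from h import *
W=wcam(dict(np.load("w1.npz")));T=dict(np.load("top0.npz"));S=dict(np.load("side0.npz"))
b,s=blob(W,263,251,12);print("ball",b,s,plane(W,*b,.2595))
k,s=blob(W,320,193,18);print("knob",k,s,plane(W,*k,.296))
kt,_=blob(T,342,170,14); ks,_=blob(S,267,198,16); print(cross(ray(W,*k),ray(T,*kt)),cross(ray(W,*k),ray(S,*ks)))
for n,u,v,z in(("hub",286.3,154.5,.272),("piv",285,200,.2595)): print(n,plane(W,u,v,z))
for n,u,v,z in(("hub",324.7,189.2,.272),("piv",349.4,189.4,.2595)): print(n,plane(T,u,v,z))
a=cv2.resize(W["image"][120:270,230:350,::-1],None,fx=4,fy=4,interpolation=cv2.INTER_CUBIC);cv2.imwrite("pics/c2.png",a)
E
```

```text
ball [262.28082192 251.03424658] [  4   5  15  15 146] [ 0.56866016 -0.19063043  0.2595    ]
knob [318.53577982 192.15045872] [  4   2  28  31 545] [ 0.62990601 -0.0949368   0.296     ]
(array([ 0.63206356, -0.09680783,  0.29096424]), np.float64(0.0020009843073638496)) (array([ 0.62931323, -0.09528503,  0.29491431]), np.float64(0.0016353542293166244))
hub [ 0.59507416 -0.05735124  0.272     ]
piv [ 0.59666804 -0.11793625  0.2595    ]
hub [ 0.59345712 -0.06015156  0.272     ]
piv [ 0.59469796 -0.11956406  0.2595    ]
```

View pics/c2.png

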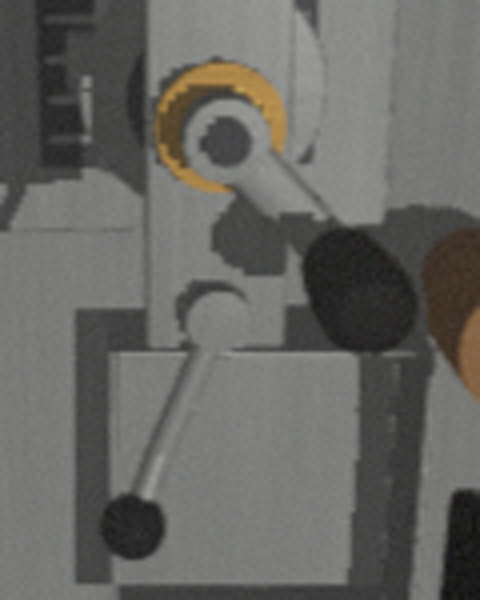

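```bash
cat > crank.py <<'E'
from plant import *
import numpy as np, json
Z=.277
def pt(c,r,th): return np.array([c[0]+r*np.cos(th),c[1]+r*np.sin(th),Z])
def force(n=4):
    F=[]
    for _ in range(n): ctrl.hold(.01); F.append(get_wrist_force())
    return np.mean(F,0)
def polar(F,th):
    e=np.array([np.cos(th),np.sin(th)]); return F[:2]@e, F[:2]@[-e[1],e[0]]   # radial, ccw-tangential
def step(c,r,th,F0,v,lim,gain=1e-4):
    """one chord to angle th; returns stopped, radius corrected by the felt radial force, forces"""
    hit=ctrl.move_l(pt(c,r,th),v,force_limit=lim)
    fr,ft=polar(force()-F0,th)
    return hit,float(np.clip(r+gain*fr,.046,.055)),fr,ft
E
python3 - <<'E'
from crank import *
R=np.array([[1,0,0],[0,-1,0],[0,0,-1.]])
c=np.array([.5945,-.0585]); k=np.array([.630,-.0955])
ctrl.movep([*k,.37],R); ctrl.move_l([*k,Z],.12)
ctrl.hold(.2); F0=force(10)
ctrl.grasp(40); ctrl.hold(.2)
F=force(10); print("t",get_clock(),"F0",F0.round(2),"dF",(F-F0).round(2),"w",get_grip_width(),get_eef_pos().round(4))
p=get_eef_pos()[:2]-c; r=np.hypot(*p); th=np.arctan2(p[1],p[0]); log=[]; print("r,th",r,th)
for i in range(12):
    th-=np.pi*2/48
    hit,r,fr,ft=step(c,r,th,F0,.06,15)
    print(i,round(th,3),round(r*1e3,2),"fr %.2f ft %.2f"%(fr,ft),get_eef_pos()[:2].round(4),round(get_clock(),2),hit)
    if hit: break
json.dump(dict(c=list(c),r=r,th=th,F0=list(F0)),open("s.json","w"))
E
```

```text
t 6.9333 F0 [-0.14 -0.21  0.03] dF [-0.58 -0.07  1.4 ] w 0.3008608965927152 [ 0.6299 -0.0955  0.277 ]
r,th 0.0512396415300982 -0.8078737451437255
0 -0.939 51.17 fr -0.65 ft 1.05 [ 0.6248 -0.0999] 7.23 False
1 -1.07 51.18 fr 0.08 ft 0.87 [ 0.6186 -0.1037] 7.53 False
2 -1.201 51.13 fr -0.54 ft 0.87 [ 0.6124 -0.1065] 7.82 False
3 -1.331 51.06 fr -0.71 ft 0.97 [ 0.6062 -0.1084] 8.11 False
4 -1.462 50.97 fr -0.84 ft 0.87 [ 0.5997 -0.1094] 8.4 False
5 -1.593 50.94 fr -0.38 ft 0.58 [ 0.593  -0.1096] 8.69 False
6 -1.724 50.87 fr -0.65 ft 1.40 [ 0.5864 -0.1088] 8.98 False
7 -1.855 50.78 fr -0.94 ft 0.98 [ 0.5799 -0.1073] 9.28 False
8 -1.986 50.71 fr -0.66 ft 0.55 [ 0.5737 -0.1049] 9.57 False
9 -2.117 50.56 fr -1.51 ft 0.76 [ 0.5679 -0.1016] 9.86 False
10 -2.248 50.41 fr -1.51 ft 1.02 [ 0.5626 -0.0976] 10.15 False
11 -2.379 50.28 fr -1.33 ft 0.77 [ 0.5578 -0.0931] 10.44 False
```

Run:
```python
from crank import *
s=json.load(open("s.json")); c=np.array(s["c"]); r,th=s["r"],s["th"]; F0=np.array(s["F0"])
prev=0.9
for i in range(36):
    th-=np.pi*2/60
    hit,r,fr,ft=step(c,r,th,F0,.06,5,1.5e-4)
    p=get_eef_pos()[:2]-c; a=np.arctan2(p[1],p[0])
    print(i,round(th,3),round(a%(2*np.pi)-2*np.pi,3),round(r*1e3,2),"fr %.2f ft %.2f"%(fr,ft),round(get_clock(),2),hit)
    if hit or ft>3.5: break
s.update(r=r,th=th); json.dump(s,open("s.json","w")); print(get_grip_width())
```

```text
0 -2.483 -2.489 50.0 fr -1.86 ft 1.01 10.72 False
1 -2.588 -2.595 49.84 fr -1.01 ft 1.23 11.01 False
2 -2.693 -2.7 49.66 fr -1.21 ft 0.87 11.29 False
3 -2.798 -2.805 49.53 fr -0.91 ft 1.29 11.57 False
4 -2.902 -2.91 49.48 fr -0.31 ft 1.34 11.86 False
5 -3.007 -3.016 49.49 fr 0.06 ft 0.53 12.14 False
6 -3.112 -3.122 49.48 fr -0.09 ft 0.72 12.43 False
7 -3.216 -3.226 49.47 fr -0.00 ft 0.76 12.71 False
8 -3.321 -3.331 49.37 fr -0.73 ft 0.43 12.99 False
9 -3.426 -3.436 49.34 fr -0.19 ft -0.05 13.28 False
10 -3.531 -3.541 49.29 fr -0.32 ft 0.87 13.56 False
11 -3.635 -3.646 49.29 fr -0.00 ft 1.05 13.84 False
12 -3.74 -3.75 49.27 fr -0.13 ft 0.53 14.12 False
13 -3.845 -3.855 49.28 fr 0.06 ft 0.91 14.41 False
14 -3.949 -3.959 49.25 fr -0.19 ft 0.62 14.69 False
15 -4.054 -4.064 49.27 fr 0.11 ft 0.80 14.97 False
16 -4.159 -4.169 49.21 fr -0.37 ft 0.80 15.26 False
17 -4.264 -4.273 49.37 fr 1.03 ft 1.04 15.54 False
18 -4.368 -4.378 49.39 fr 0.18 ft 0.73 15.82 False
19 -4.473 -4.482 49.47 fr 0.51 ft 1.04 16.11 False
20 -4.578 -4.587 49.56 fr 0.62 ft 0.54 16.39 False
21 -4.683 -4.692 49.63 fr 0.48 ft 0.94 16.68 False
22 -4.787 -4.797 49.66 fr 0.20 ft 1.00 16.96 False
23 -4.892 -4.901 49.71 fr 0.28 ft 0.80 17.24 False
24 -4.997 -5.006 49.87 fr 1.09 ft 1.18 17.52 False
25 -5.101 -5.111 49.87 fr -0.03 ft 1.11 17.81 False
26 -5.206 -5.216 49.91 fr 0.30 ft 1.14 18.09 False
27 -5.311 -5.32 49.97 fr 0.39 ft 0.97 18.38 False
28 -5.416 -5.426 50.04 fr 0.46 ft 1.01 18.66 False
29 -5.52 -5.531 50.11 fr 0.48 ft 0.93 18.94 False
30 -5.625 -5.636 50.25 fr 0.90 ft 0.77 19.23 False
31 -5.73 -5.74 50.37 fr 0.84 ft 1.08 19.51 False
32 -5.834 -5.846 50.48 fr 0.67 ft 0.50 19.79 False
33 -5.939 -5.951 50.68 fr 1.37 ft 1.06 20.07 False
34 -6.044 -6.046 50.67 fr -0.07 ft 2.27 20.36 False
35 -6.149 -6.107 50.63 fr -0.25 ft 6.10 20.64 False
0.2982123823660066
```

Seat felt: 6 N, about 3 mm past first touch. The force began to rise at about -6.046 rad. Next I wind back three turns from the touch angle, with the axis corrected by the logged radius trend.

Run:
```python
from crank import *
s=json.load(open("s.json")); c0=np.array(s["c"]); F0=np.array(s["F0"])
c=np.array([.5952,-.0592])
q=c0+.0507*np.array([np.cos(-6.046),np.sin(-6.046)])-c; touch=np.arctan2(q[1],q[0])
p=get_eef_pos()[:2]-c; a0=np.arctan2(p[1],p[0]); r=np.hypot(*p); goal=touch+6*np.pi
print("now",a0,r,"touch",touch)
N=73
for i,th in enumerate(np.linspace(a0,goal,N+1)[1:]):
    hit=ctrl.move_l(pt(c,r,th),.1,force_limit=15)
    fr,ft=polar(force(2)-F0,th); r=float(np.clip(r+2e-4*fr,.047,.054))
    if i%6==0 or hit or i>N-3: print(i,round(th,3),round(r*1e3,2),"fr %.2f ft %.2f"%(fr,ft),round(get_clock(),2),hit)
    if hit: break
p=get_eef_pos()[:2]-c; print("end",np.arctan2(p[1],p[0]),np.hypot(*p),get_eef_pos(),"err rad",np.arctan2(p[1],p[0])-touch,get_grip_width())
s.update(c=list(c),r=r,th=th,touch=touch); json.dump(s,open("s.json","w"))
```

```text
now 0.19194472158471126 0.050267098397077256 touch 0.2540193284743493
0 0.451 50.4 fr 0.67 ft 1.65 20.96 False
6 2.005 50.59 fr -0.60 ft 0.11 22.76 False
12 3.56 50.15 fr -0.51 ft -0.25 24.56 False
18 5.114 50.6 fr -0.55 ft 1.27 26.36 False
24 6.669 50.37 fr 0.46 ft 1.33 28.16 False
30 8.223 50.5 fr 0.92 ft 1.03 29.96 False
36 9.777 50.18 fr 0.10 ft 1.12 31.76 False
42 11.332 50.69 fr -0.04 ft 0.73 33.56 False
48 12.886 50.27 fr 0.06 ft 0.96 35.36 False
54 14.44 50.51 fr 0.25 ft 0.12 37.16 False
60 15.995 50.19 fr -0.06 ft 1.05 38.96 False
66 17.549 50.76 fr 0.61 ft 0.85 40.76 False
71 18.845 50.14 fr -0.39 ft 0.95 42.26 False
72 19.104 50.16 fr 0.09 ft 0.96 42.56 False
end 0.2707316243822437 0.050264386342601115 [ 0.64363353 -0.04575747  0.27701186] err rad 0.01671229590789436 0.29893104466816484
```

Run:
```python
from crank import *
from h import *
s=json.load(open("s.json")); F0=np.array(s["F0"])
ctrl.open_gripper()
p=get_eef_pos(); ctrl.move_l([p[0],p[1],.35],.15); ctrl.move_l([.56,-.12,.46],.3); ctrl.hold(.2)
P,R=get_eef_pos(),get_orientation(); f=vision.grab_frame("wrist")
d=dict(image=f["image"],mtx=f["mtx"],T=f["tool_from_camera"],P=P,Ro=R); np.savez("w2.npz",**d)
W=wcam(d); R,t=W["R"],W["t"]
def proj(X): v=W["mtx"]@(R@X+t); return v[:2]/v[2]
c=np.array(s["c"]); e=np.array([np.cos(s["touch"]),np.sin(s["touch"])])
g=proj(np.array([*(c+.05*e),.296])); k,st=blob(W,*map(int,g.round()),22); X=plane(W,*k,.296)
print("pred px",g,"seen",k,st,X,"angle",np.arctan2(*(X[:2]-c)[::-1]),"touch",s["touch"],get_clock())
im=np.ascontiguousarray(f["image"][:,:,::-1]); cv2.circle(im,tuple(map(int,k.round())),2,(0,0,255),-1)
x0,y0=220,60;cv2.imwrite("pics/w2.png",cv2.resize(im[y0:y0+200,x0:x0+200],None,fx=3,fy=3,interpolation=cv2.INTER_CUBIC))
```

```text
pred px [339.52713217 102.09696139] seen [336.34916201  99.53072626] [  6   7  34  27 358] [ 0.64019092 -0.04418003  0.296     ] angle 0.3222105802097492 touch 0.2540193284743493 44.725
```

View pics/w2.png

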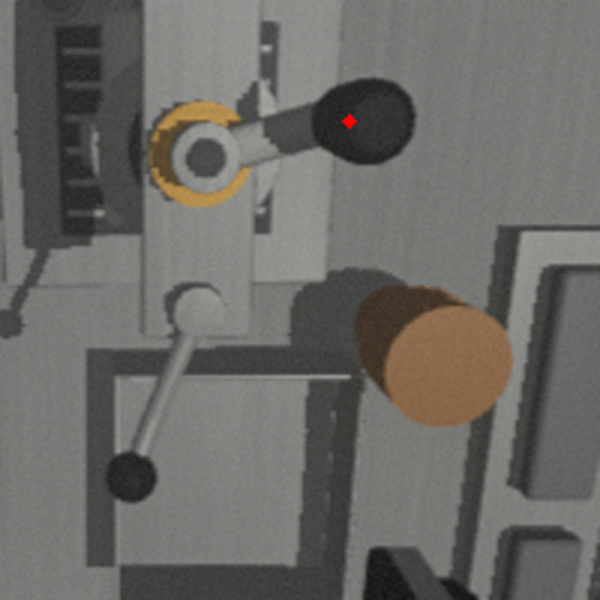

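The knob is at crop (363,121), i.e. pixel (341,100), against (339.5,102) predicted. That is within about 2 mm, so there was no slip that matters. The lever ball at crop (131,477) hasn't moved. Next is the lever.

Run:
```python
from crank import *
from h import *
W=wcam(dict(np.load("w2.npz"))); b,st=blob(W,220+44,60+159,12); B=plane(W,*b,.2595); print("ball",B)
ball=(B[:2]+[.5688,-.1907])/2; piv=np.array([.596,-.1205])
rel=ball-piv; phi=np.arctan2(rel[1],rel[0]); print(ball,np.hypot(*rel),np.degrees(phi))
ctrl.move_l([ball[0]-.042,ball[1]-.003,.34],.3); ctrl.grasp(40)
ctrl.move_l([ball[0]-.042,ball[1]-.003,.255],.15); F0=force(6)
off=np.array([-.0255,-.003])
print(ctrl.move_l([*(ball+off),.255],.06,force_limit=15),get_clock())
ends=np.radians(-55); n=12
for a in np.r_[np.linspace(phi,ends,n+1)[1:],ends+np.radians(2)*np.arange(1,9)]:
    e=np.array([np.cos(a),np.sin(a)]); hit=ctrl.move_l([*(piv+.075*e+off),.255],.07,force_limit=15)
    F=force(3)-F0; print(round(np.degrees(a),1),F.round(1),(get_eef_pos()[:2]-off-piv).round(4),round(get_clock(),2),hit)
    if hit or np.hypot(*F[:2])>10: break
```

```text
ball [ 0.56857664 -0.1905883   0.2595    ]
[ 0.56868832 -0.19064415] 0.07527369987941845 -111.27419910039141
False 47.3167
-106.6 [-1.2 -1.  -0.5] [-0.0219 -0.0723] 47.59 False
-101.9 [-2.5 -3.4  0.6] [-0.0163 -0.0743] 47.87 False
-97.2 [-2.8 -2.7  0.6] [-0.0098 -0.0748] 48.14 False
-92.5 [-2.1 -2.1  0.7] [-0.0031 -0.0747] 48.42 False
-87.8 [-1.1 -1.3  1.4] [ 0.0033 -0.0744] 48.69 False
-83.1 [-1.  -0.9  1.1] [ 0.0094 -0.0739] 48.97 False
-78.4 [-1.2 -0.9 -0. ] [ 0.0154 -0.073 ] 49.24 False
-73.8 [-0.4 -1.4 -0.3] [ 0.0213 -0.0716] 49.52 False
-69.1 [-0.5 -1.2  0.2] [ 0.0272 -0.0698] 49.79 False
-64.4 [-1.  -1.4  0.1] [ 0.0329 -0.0673] 50.07 False
-59.7 [-0.6 -1.1  0.1] [ 0.0383 -0.0643] 50.34 False
-55.0 [-0.4 -1.3 -0. ] [ 0.0434 -0.061 ] 50.62 False
-53.0 [-1.7 -1.6  0.6] [ 0.0451 -0.0599] 50.89 False
-51.0 [-3.8 -2.7  1.1] [ 0.0468 -0.0587] 51.17 False
-49.0 [-6.7 -5.   2.2] [ 0.047  -0.0586] 51.44 False
-47.0 [-10.4  -6.6   4. ] [ 0.0471 -0.0585] 51.72 False
```

The end stop is felt: the force climbs to 12 N with no further motion. Next I back off and check.

Run:
```python
from crank import *
from h import *
p=get_eef_pos(); ctrl.move_l([p[0]-.03,p[1]-.005,.255],.1); ctrl.move_l([p[0]-.03,p[1]-.005,.35],.2); ctrl.move_l([.56,-.12,.46],.3); ctrl.hold(.2)
P,R=get_eef_pos(),get_orientation(); f=vision.grab_frame("wrist"); W=wcam(dict(image=f["image"],mtx=f["mtx"],T=f["tool_from_camera"],P=P,Ro=R))
s=vision.grab_frame("side"); im=np.ascontiguousarray(f["image"][:,:,::-1])
Q=W["mtx"]@(W["R"]@np.array([.638,-.182,.2595])+W["t"]); g=(Q[:2]/Q[2]).round().astype(int)
b,st=blob(W,*g,14); B=plane(W,*b,.2595); a=np.arctan2(B[1]+.1205,B[0]-.596); print(g,b,st,B,"lever deg",np.degrees(a),"turned",a-np.radians(-111.27))
k,st=blob(W,341,100,20,30); X=plane(W,*k,.296); print("knob",k,st,X,np.arctan2(X[1]+.0592,X[0]-.5952),get_clock(),get_wrist_force().round(2))
o=np.hstack([cv2.resize(im[60:260,220:420],(400,400)),cv2.resize(s["image"][170:310,190:330,::-1],(400,400))]); cv2.imwrite("pics/w3.png",o)
```

```text
[319 210] [320.35433071 210.16535433] [  8   7  16  16 127] [ 0.6400926  -0.18176491  0.2595    ] lever deg -54.257283221656415 turned 0.9950596232891097Traceback (most recent call last):
  File "<stdin>", line 8, in <module>
  File "h.py", line 12, in blob
    k=min(range(1,n),key=lambda i:np.hypot(*(c[i]-r))-0.02*s[i,4]); return c[k]+[u-r,v-r],s[k]
ValueError: min() iterable argument is empty
```

Run:
```python
from plant import *
import cv2,numpy as np
f=vision.grab_frame("wrist");s=vision.grab_frame("side");im=f["image"][:,:,::-1]
o=np.hstack([cv2.resize(im[60:260,220:420],(400,400)),cv2.resize(s["image"][170:310,190:330,::-1],(400,400))]); cv2.imwrite("pics/w3.png",o)
print(get_clock(),get_wrist_force().round(2),get_eef_pos())
```

```text
53.8333 [ 0.21 -0.    0.16] [ 0.55984419 -0.1203531   0.45932537]
```

View pics/w3.png

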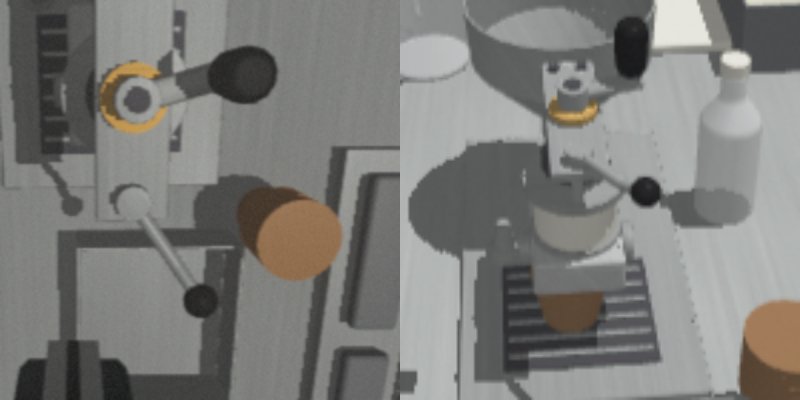

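The lever is fully over, with the ball at (200,300). The knob hasn't moved at (243,74), the cup is under the nozzle, and the hand is clear. I'm handing in.

```bash
python3 -c "
from plant import *
job_done();print(get_clock())"
```

```text
the job is handed in; nothing more can be done
the job is handed in; nothing more can be done
```

The job is done and handed in; the clock read 53.8 s at the last check, against the 72 s limit.

- **Seat:** I wound the crank clockwise about 0.84 turn until the push rose to about 6 N. That was roughly 3 mm past first touch and well short of forcing it.
- **Three turns back:** I wound back three full turns from the estimated touch angle. The hand's reading ended 0.017 rad (0.003 turn) past that mark. The wrist picture, read by eye, put the knob within about 2 mm of the predicted place.
- **Clamp lever:** I pushed it over to its end stop, where the force climbed to about 12 N with no further motion. It then measured -54.3°, where about -55° was expected for locked.
- **End state:** The last picture shows the cup still under the nozzle, the knob unmoved, and the gripper clear, with the wrist force near zero.

**Checks that failed or disagreed:**
- The first automatic knob measurement after release took in dark parts of the crank arm and read 0.32 rad instead of 0.25. The repeat with a stricter threshold found nothing, so the knob was checked by eye.
- While winding, the sideways force read about +1 N in both directions, so I only trusted its rise at the seat.

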